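# Put the hole-saw kit away in its case

### The job

Put the hole-saw kit away in its open case: stand each hole saw, teeth down, in the pocket of the inset that matches it in colour and size, and lay the arbor flat in the channel of the grey inset, either way round. Set each thing down on its floor rather than dropping it, never knock a saw over, and leave the tin and the tape measure where they stand.

Things in the scene. Friction and masses are not known exactly. Their poses are not given: they have to be found in the camera images.
- saw_green: hole saw, a closed steel cup enamelled green, 32 mm in diameter, 48 mm tall, standing teeth down; flat top with a dark threaded hole and drive-pin holes. Origin: centre of its underside (the tooth rim); z points up when it stands. Rigid: grip it across its diameter on the side wall
- saw_blue: hole saw, a closed steel cup enamelled blue, 44 mm in diameter, 48 mm tall, standing teeth down; flat top with a dark threaded hole and drive-pin holes. Origin: centre of its underside (the tooth rim); z points up when it stands. Rigid: grip it across its diameter on the side wall
- saw_orange: hole saw, a closed steel cup enamelled orange, 60 mm in diameter, 48 mm tall, standing teeth down; flat top with a dark threaded hole and drive-pin holes. Origin: centre of its underside (the tooth rim); z points up when it stands. Rigid: grip it across its diameter on the side wall
- arbor: hole-saw arbor lying on the bench, 100 mm long: a bright square steel body 40 mm long, 22 mm wide and high, with a dark 12 mm six-sided shank 28 mm long towards -x and a 6 mm brass-coloured pilot drill 32 mm long towards +x, both clear of the bench at the body's mid-height. Origin: centre of the body's underside; x along the arbor, z up. Grip across the body (y)
- inset_green: green inset, 124 x 92 x 15 mm, fixed in the case; in its middle a round flat-bottomed pocket 46 mm wide, 12 mm deep, for the green saw, whose top 36 mm then stand above the rim. Origin: centre of its underside, 3 mm above the bench; pocket floor 3 mm, rim 15 mm above the origin; x along the 124 mm side, z up. Insets lie 2 by 2, 127 mm apart in x, 95 in y, in any order, all with the same yaw.
- inset_blue: blue inset, 124 x 92 x 15 mm, fixed in the case; in its middle a round flat-bottomed pocket 58 mm wide, 12 mm deep, for the blue saw, whose top 36 mm then stand above the rim. Origin: centre of its underside, 3 mm above the bench; pocket floor 3 mm, rim 15 mm above the origin; x along the 124 mm side, z up. Insets fill the black case base (262 x 198 mm, 19 mm high).
- inset_orange: orange inset, 124 x 92 x 15 mm, fixed in the case; in its middle a round flat-bottomed pocket 74 mm wide, 12 mm deep, for the orange saw, whose top 36 mm then stand above the rim. Origin: centre of its underside, 3 mm above the bench; pocket floor 3 mm, rim 15 mm above the origin; x along the 124 mm side, z up. The case's empty cover, 42 mm high, lies 30 mm off its +y side; a handle stands out 17 mm from -y.
- inset_grey: grey inset, 124 x 92 mm, fixed in the case, for the arbor. End blocks 12 mm high, 32 to 60 mm either side of the middle, leave a channel 28 mm wide along x for shank and drill; 120 mm long inside. The middle 64 mm is open over the full width: room for fingers beside the arbor's body. Origin: centre of its underside, 3 mm above the bench; floor 3 mm above it; x along the channel, z up
- paste_tin: bystander: closed round tin of cutting paste, aluminium with a green band and white top, 76 mm in diameter, 45 mm tall, standing loose on the bench. Origin: centre of its underside
- tape_measure: bystander: grey and black tape measure standing loose on edge, 66 x 34 x 62 mm. Origin: centre of its underside
Not all that is in view belongs to the job. Several things look just like the inset_green: the one meant starts farthest to the robot's left. Of the things shaped like the inset_blue, the blue one is meant.

How it is judged:
At the end, for the whole second after the job is handed in: Each saw upright (0.1 rad) on its own pocket floor (4 mm; 10 mm off axis); arbor level on the grey floor (4 mm), within 14 mm along and 12 mm across of the middle, 0.25 rad of the channel; all released, at rest; tin and tape within 30 mm of their start (horizontal distance between saw_green and inset_green below 0.01 m and z of saw_green in the frame of inset_green between 0 and 0.007 m and angle between each of saw_green, saw_blue, saw_orange, arbor's own z axis and vertical below 0.1 rad and horizontal distance between saw_blue and inset_blue below 0.01 m and z of saw_blue in the frame of inset_blue between 0 and 0.007 m and horizontal distance between saw_orange and inset_orange below 0.01 m and z of saw_orange in the frame of inset_orange between 0 and 0.007 m and x of arbor in the frame of inset_grey between -0.014 and 0.014 m and y of arbor in the frame of inset_grey between -0.012 and 0.012 m and z of arbor in the frame of inset_grey below 0.007 m and angle between the x axis of arbor and the x axis of inset_grey, either way round below 0.25 rad and linear speed of each of saw_green, saw_blue, saw_orange, arbor below 0.02 m/s and angular speed of each of saw_green, saw_blue, saw_orange, arbor below 0.2 rad/s and distance of each of paste_tin, tape_measure from where it was at the start of the episode below 0.03 m); the robot touches nothing.
It fails at once if a hole saw is knocked over (tilted more than 0.6 rad) (angle between any of saw_green, saw_blue, saw_orange's own z axis and vertical above 0.6 rad).
It fails at once if a saw or the arbor is dropped (falls free, faster than 0.4 m/s, while more than 35 mm above the bench) ((height (world z) of saw_green above 0.035 m and contact force between each of the arm, the fingers and saw_green below 0.01 N and linear speed of saw_green above 0.4 m/s) or (height (world z) of saw_blue above 0.035 m and contact force between each of the arm, the fingers and saw_blue below 0.01 N and linear speed of saw_blue above 0.4 m/s) or (height (world z) of saw_orange above 0.035 m and contact force between each of the arm, the fingers and saw_orange below 0.01 N and linear speed of saw_orange above 0.4 m/s) or (height (world z) of arbor above 0.035 m and contact force between each of the arm, the fingers and arbor below 0.01 N and linear speed of arbor above 0.4 m/s)).
It fails at once if the tin or the tape measure is pushed more than 30 mm from its place (distance of any of paste_tin, tape_measure from where it was at the start of the episode above 0.03 m).
It also fails if it takes over 112 s, if anything falls off the work surface, if the arm or the gripper's body presses on something with over 40 N, if the wrist force passes 120 N, or if a joint passes its speed limit or range.

### The arm

A 6-joint arm with a two-finger parallel gripper is mounted at the origin on the work surface. World frame = base frame: x ahead of the robot, y to its left, z up, the work surface at z = 0. Lengths are in m, angles in rad, forces in N, time in s.
With the tool pointing down it reaches from about 0.25 to 0.725 m from the base axis. Payload 9.7 kg.
Tool frame: the origin (TCP) lies midway between the tips of the shut fingers; the grasp point (between the pads) lies 19 mm behind it (bot.grip_point_offset is the distance from the TCP to the grasp point, in m); z points along the fingers, x is the direction in which the jaws open and shut, and the axes are right-handed (so a half turn about z gives the same grasp; the last joint's range is limited). The gripper opens to 85 mm and grips with 20 to 120 N. Pads are 22 mm wide; open, the fingers measure 114 mm over their backs; the gripper's body (76 mm by 85 mm) begins 54 mm behind the grasp point. The pads swing forward as they close: fully open they stand 13 mm farther back than shut.
Start: joints at [-1.243, 0.087, 0.176, 1.66, 0, 1.571], TCP at [0.177, -0.521, 0.231] pointing down, gripper open.
Joint ranges: [-3.13, 3.13], [-0.85, 1.81], [-1.15, 1.24], [-2.2, 2.28], [-1.44, 1.52], [-3.14, 3.14]. Speed limits (rad/s): [2.22, 2.22, 2.57, 3.14, 3.14, 3.14].

### API

Orientations are given as a rotation vector (axis times angle).
In Python, from station import bot, vision gives the robot as it stands.
- The arm moves only by the shell command python3 -m handwheel 'ROWS' [OPENING] [FORCE]. ROWS is JSON, one flat list of numbers, 6 for each row, row after row: the shift along the tool's x, y, z in mm, then the turn, a rotation vector about the tool's x, y, z in rad. In form: [tx, ty, tz, rx, ry, rz, tx, ty, tz, rx, ry, rz, ...]. A call has 1 to 12 rows; each row shifts and turns the commanded pose from where the row before left it, along the tool's axes as they then stand; what a row does not reach is not made up. A row lasts 1/12 s, in which the tool goes at most 41.7 mm and 7.16 degrees, less where a joint would pass 70% of its speed; a pose out of reach is approached as far as the arm can. A call with a gripper value outside its range is refused whole. OPENING is the opening, from 0 (shut) to 1 (fully open), set as the call begins (- or left out, the last holds). The fingers move at their own pace and stop on an object; FORCE is the grip in N (left out, the last holds). Time passes only in rows, so rows that do not move let the fingers close. It gives the time, the measured TCP pose, the force and the opening at its end, in the units of the state.
- bot.get_obs(): the state, without advancing time (a new reading comes with each control period).
- vision.read_camera(name): name is "side" or "top" or "wrist"; returns a dict with "pixels" (400x640x3 uint8, red, green, blue), "z_map" (400x640 float32, m along the optical axis (not along the pixel's ray), 0 where there is no reading), "fx", "fy", "cx", "cy" (pixels), "rvec" (rotation vector, rad) and "tvec" (3), from world to camera coordinates, as OpenCV has them. Camera axes: x right, y down, z forward; pixel columns grow to the right and rows downward; lengths in m; the calibration is good to about 2 mm. A picture is of the moment at which its call begins.
- bot.close_job(): hands the job in, once; it reports no verdict.
The state is a dict: "t": time; "joint_pos": joint angles; "joint_vel": joint speeds; "tau": joint torques, N m; "ee_pos": TCP position; "tool_rot": TCP orientation; "contact_force": force on the tool from outside, world axes, zero at the start; "ft_torque": the same for the moment, N m; "grip_width": finger opening in m.
Only numpy, scipy, OpenCV 4.12 (cv2) and the standard library are available. Lean on these libraries where they do the work, as an engineer would, in place of code of your own. Each camera call takes 0.05 s, during which the arm holds its last target.

## Working session

There is one attempt and no reset: what is moved stays moved. The work goes in short steps, Python scripts to look and compute and a shell command to move; the robot and the scene stay as the last step left them, time stands still between calls to the robot, and variables do not carry over. Pictures are saved under pics/ and viewed, and the job is handed in when it is done.

```bash
ls; mkdir -p pics; cat > h.py <<'E'
from station import bot, vision
import numpy as np, cv2
def cam(n): return vision.read_camera(n)
def save(c,f): cv2.imwrite('pics/'+f,c['pixels'][:,:,::-1])
def RT(c):
    R,_=cv2.Rodrigues(np.array(c['rvec'],float)); return R,np.array(c['tvec'],float).ravel()
def ray(c,u,v,z):
    R,t=RT(c); d=R.T@np.array([(u-c['cx'])/c['fx'],(v-c['cy'])/c['fy'],1.]); o=-R.T@t
    return o+d*(z-o[2])/d[2]
def world(c):
    R,t=RT(c); v,u=np.mgrid[0:400,0:640]; z=c['z_map']
    P=np.stack([(u-c['cx'])/c['fx']*z,(v-c['cy'])/c['fy']*z,z],-1)
    return (P-t)@R
def proj(c,p):
    R,t=RT(c); q=R@np.array(p,float)+t; return c['fx']*q[0]/q[2]+c['cx'],c['fy']*q[1]/q[2]+c['cy']
E
python3 - <<'E'
from h import *
print(bot.get_obs())
for n in ['top','side','wrist']:
    c=cam(n); save(c,n+'0.png'); R,t=RT(c); print(n,c['fx'],(-R.T@t).round(3),R[2].round(2))
E
```

```text
pics
{'t': 0.0, 'joint_pos': array([-1.24297844e+00,  8.74356806e-02,  1.75134698e-01,  1.65979557e+00,
       -7.03120485e-06,  1.57082653e+00]), 'joint_vel': array([ 5.54981425e-04, -3.25537369e-05,  1.07848478e-03,  3.74781402e-04,
        2.59715326e-04, -7.79988384e-04]), 'tau': array([-5.68423347e-04, -5.20388746e+01,  4.64803147e+01,  1.65205181e-02,
       -6.27136001e-05, -3.36587355e-06]), 'ee_pos': array([ 0.17701223, -0.52049487,  0.23059677]), 'tool_rot': array([-2.55351455e+00,  1.82878237e+00,  1.66653285e-03]), 'contact_force': array([-1.36070447,  0.20207377, -0.05440832]), 'ft_torque': array([-0.02722613,  0.00169422,  0.01892472]), 'grip_width': 0.08529614701662051}
top 435.49085021037456 [ 0.376 -0.016  1.327] [ 0.1   0.01 -1.  ]
side 441.927612408392 [ 0.24  -1.007  0.964] [ 0.19  0.73 -0.66]
wrist 294.65248336208265 [ 0.249 -0.496  0.373] [-0.28 -0.1  -0.95]
```

View pics/top0.png

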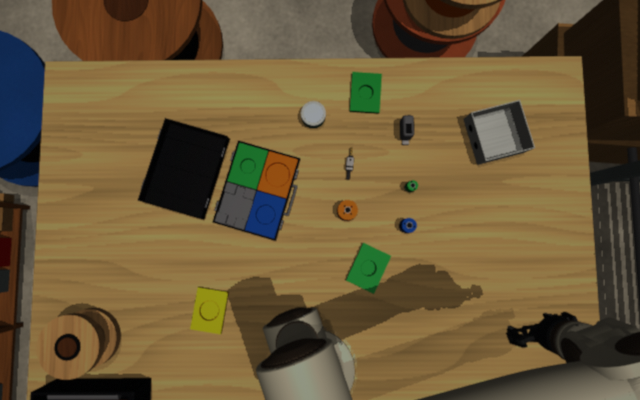

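View pics/side0.png

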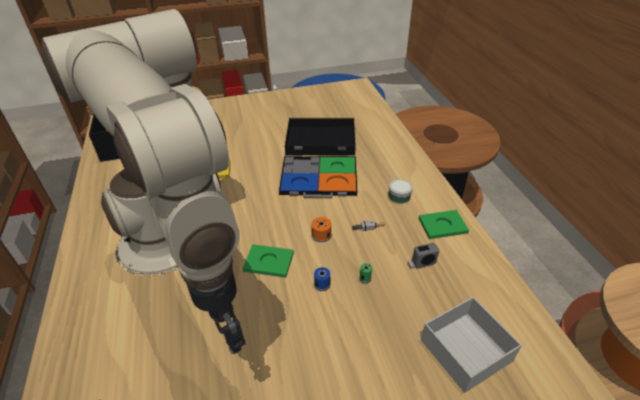

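The top view has +x up and +y left. Saws are at (411,186) green, (408,225) blue and (347,210) orange, with the arbor at (349,163). The case insets are green (247,167), orange (278,173), grey (235,205) and blue (265,214). Look-alikes for the green inset are (366,93) and (369,267). For the blue inset, it is the yellow one at (210,310). The tin is at (313,114) and the tape at (407,129). Farthest to the left (+y) among the greens is (247,167), in the case.

```bash
python3 - <<'E'
from h import *
c=cam('top'); W=world(c)
im=c['pixels']; cv2.imwrite('pics/crop1.png',cv2.resize(im[80:290,130:450],None,fx=2.4,fy=2.4,interpolation=cv2.INTER_CUBIC)[:,:,::-1])
hsv=cv2.cvtColor(im,cv2.COLOR_RGB2HSV)
rng={'green':(50,80,110),'blue':(105,80,125),'orange':(8,180,18),'yellow':(25,190,32)}
for k,(a,s,b) in rng.items():
    m=cv2.inRange(hsv,(a,s,50),(b,255,255))
    n,l,st,ce=cv2.connectedComponentsWithStats(m)
    for i in range(1,n):
        if st[i,4]<40: continue
        p=W[l==i]; zt=np.percentile(p[:,2],90)
        (u,v),(w,h),an=cv2.minAreaRect(np.argwhere(l==i)[:,::-1].astype(np.float32))
        print(k,ce[i].round(1),st[i,4],'ztop',zt.round(4),'centre@ztop',ray(c,u,v,zt).round(4),(round(w,1),round(h,1),round(an,1)))
E
```

```text
green [18.5 97.2] 4668 ztop -0.3451 centre@ztop [ 0.9478  1.1557 -0.3451] (136.0, 43.0, 90.0)
green [365.2  92.3] 1144 ztop 0.018 centre@ztop [ 0.8347 -0.1663  0.018 ] (29.4, 39.2, 3.6)
green [247.2 165.7] 1265 ztop 0.0208 centre@ztop [0.6076 0.197  0.0208] (30.7, 41.6, 17.0)
green [ 24.7 180.2] 243 ztop -0.7139 centre@ztop [ 0.6714  1.3937 -0.7139] (11.9, 34.4, 81.4)
green [411.8 185.3] 73 ztop 0.0513 centre@ztop [ 0.5385 -0.2949  0.0513] (9.0, 10.0, 90.0)
green [265.1 214.7] 1228 ztop 0.0206 centre@ztop [0.4578 0.1416 0.0206] (30.5, 40.9, 16.9)
green [407.6 225.3] 94 ztop 0.051 centre@ztop [ 0.4223 -0.2813  0.051 ] (12.0, 13.0, 90.0)
green [368.  267.7] 1280 ztop 0.0177 centre@ztop [ 0.2974 -0.165   0.0177] (31.4, 41.6, 24.8)
blue [18.6 97.1] 4686 ztop -0.3451 centre@ztop [ 0.9478  1.1557 -0.3451] (136.0, 43.0, 90.0)
blue [ 24.9 180.2] 247 ztop -0.7137 centre@ztop [ 0.6824  1.3984 -0.7137] (12.0, 34.0, 90.0)
blue [264.9 214.3] 1313 ztop 0.0206 centre@ztop [0.4592 0.1427 0.0206] (31.7, 41.9, 16.7)
blue [408.3 225. ] 143 ztop 0.051 centre@ztop [ 0.4223 -0.2813  0.051 ] (14.0, 13.0, 90.0)
orange [125.2  27.2] 7604 ztop -0.3247 centre@ztop [ 1.2208  0.738  -0.3247] (59.0, 147.0, 90.0)
orange [414.  33.] 2289 ztop -0.3871 centre@ztop [ 1.2443 -0.516  -0.3871] (56.0, 130.0, 90.0)
orange [208.5  35.7] 995 ztop -0.7118 centre@ztop [ 1.4051  0.5026 -0.7118] (24.7, 56.4, 6.0)
orange [277.5 174. ] 1274 ztop 0.0203 centre@ztop [0.5812 0.1048 0.0203] (31.1, 41.3, 16.4)
orange [347.  209.8] 283 ztop 0.0508 centre@ztop [ 0.4677 -0.1024  0.0508] (20.0, 20.0, 90.0)
orange [ 10.8 271.7] 1129 ztop -0.6745 centre@ztop [ 0.277   1.4058 -0.6745] (18.7, 116.3, 3.4)
orange [  5.5 360.9] 714 ztop -0.6739 centre@ztop [-0.1618  1.3846 -0.6739] (69.0, 12.0, 90.0)
orange [ 66.4 346.9] 238 ztop 0.1355 centre@ztop [0.1004 0.6581 0.1355] (16.0, 17.0, 90.0)
yellow [209.  310.1] 1331 ztop 0.0176 centre@ztop [0.1772 0.3072 0.0176] (31.4, 42.7, 9.5)
```

View pics/crop1.png

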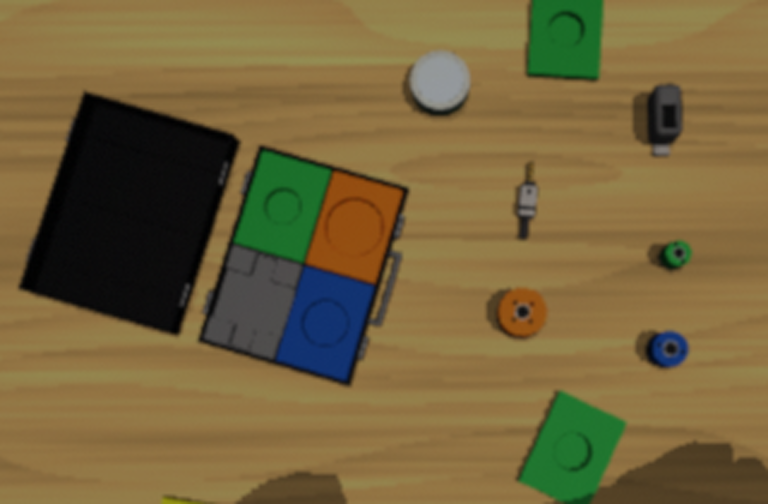

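The colours and sizes agree with the description, and the case yaw is about -0.29 rad. I chose the green inset in the case (283,205 in the crop). The decoys are outside the case. Next I rotate the jaws to the case x axis.

```bash
cat >> h.py <<'E'
def go(x=None,y=None,z=None,yaw=None):
    """print shift in tool axes (mm) and rz to reach target"""
    o=bot.get_obs(); R,_=cv2.Rodrigues(np.array(o['tool_rot'])); p=np.array(o['ee_pos'])
    q=np.array([p[0] if x is None else x,p[1] if y is None else y,p[2] if z is None else z])
    d=R.T@(q-p)*1000
    cy=np.arctan2(R[1,0],R[0,0])
    print('t',round(o['t'],2),'pos',p.round(4),'yaw',cy.round(4),'toolz',R[:,2].round(4),'w',round(o['grip_width'],4),'F',np.round(o['contact_force'],1))
    s='shift mm %s'%d.round(1)
    if yaw is not None: s+='  rz %.4f'%-((yaw-cy+np.pi)%(2*np.pi)-np.pi)
    print(s)
E
python3 -m handwheel '[0,0,0,0,0,-0.079,0,0,0,0,0,-0.079,0,0,0,0,0,-0.079,0,0,0,0,0,-0.079,0,0,0,0,0,-0.079,0,0,0,0,0,-0.079,0,0,0,0,0,-0.079,0,0,0,0,0,-0.079,0,0,0,0,0,-0.079,0,0,0,0,0,-0.079,0,0,0,0,0,-0.079,0,0,0,0,0,-0.079]' 1 60
python3 -c "
from h import *
go(0.525,-0.29,0.22,-0.293)"
```

```text
t: 1.2
ee_pos: [0.1771, -0.5206, 0.2311]
tool_rot: [-3.108, 0.456, 0.0]
contact_force: [0.9, -0.7, 0.7]
grip_width: 0.0853
t 1.2 pos [ 0.1771 -0.5206  0.2311] yaw -0.2911 toolz [-1.e-04  4.e-04 -1.e+00] w 0.0853 F [ 0.9 -0.7  0.7]
shift mm [ 267.1 -320.8   11.1]  rz 0.0019
```

```bash
python3 -m handwheel '[10,-12,1,0,0,0,22,-26,1,0,0,0,26,-31,1,0,0,0,26,-31,1,0,0,0,26,-31,1,0,0,0,26,-31,1,0,0,0,26,-31,1,0,0,0,26,-31,1,0,0,0,26,-31,1,0,0,0,22,-26,1,0,0,0,20,-24,1,0,0,0,11,-14,0,0,0,0]'
python3 -m handwheel '[0,0,0,0,0,0]'
python3 - <<'E'
from h import *
go(0.5385,-0.295)
for n in ['wrist','top']:
    c=cam(n); save(c,n+'1.png')
E
```

```text
t: 2.2
ee_pos: [0.5276, -0.2909, 0.2194]
tool_rot: [-3.107, 0.458, 0.001]
contact_force: [0.1, -0.9, 0.9]
grip_width: 0.0851
t: 2.28
ee_pos: [0.5277, -0.2907, 0.2192]
tool_rot: [-3.107, 0.456, 0.001]
contact_force: [0.7, -0.5, 0.3]
grip_width: 0.0853
t 2.28 pos [ 0.5277 -0.2907  0.2192] yaw -0.2915 toolz [-7.0e-04  1.1e-03 -1.0e+00] w 0.0853 F [ 0.7 -0.5  0.3]
shift mm [11.6  1.  -0. ]
```

View pics/wrist1.png

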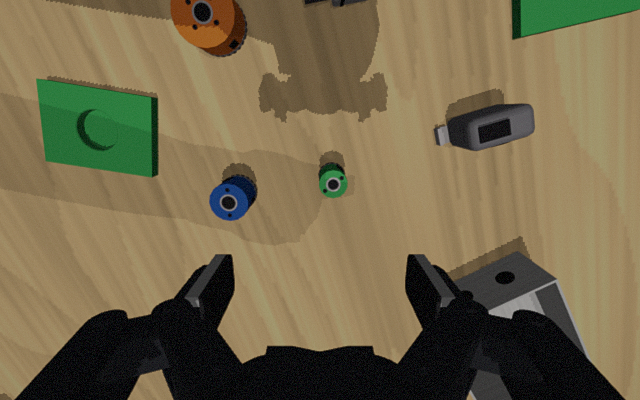

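Wrist view: the green saw's top is at about (333,183), blue at (228,202) and orange at (202,13). The tape is at (490,127). Both finger tips are near row 258. I measure the hole centres on the z=0.048 plane.

```bash
cat >> h.py <<'E'
RNG={'green':(50,80,95),'blue':(100,80,130),'orange':(5,150,18)}
def top_of(c,k,near,r=45,ztop=0.048):
    """ellipse of the enamelled top face: highest points of the colour near a pixel"""
    hsv=cv2.cvtColor(c['pixels'],cv2.COLOR_RGB2HSV); a,s,b=RNG[k]
    m=cv2.inRange(hsv,(a,s,30),(b,255,255))
    W=world(c); v,u=np.mgrid[0:400,0:640]
    sel=(m>0)&(np.hypot(u-near[0],v-near[1])<r)
    zt=np.percentile(W[sel][:,2],95)
    sel2=(sel&(W[:,:,2]>zt-0.006)).astype(np.uint8)
    cn=max(cv2.findContours(sel2,cv2.RETR_EXTERNAL,cv2.CHAIN_APPROX_NONE)[0],key=cv2.contourArea)
    h=cv2.convexHull(cn).reshape(-1,2)
    P=np.array([ray(c,p[0],p[1],ztop)[:2] for p in cn.reshape(-1,2)],np.float32)
    (x,y),rad=cv2.minEnclosingCircle(P)
    A=np.c_[2*P,np.ones(len(P))]; sol=np.linalg.lstsq(A,(P**2).sum(1),rcond=None)[0]
    print(k,'zmeas',zt.round(4),'encl',round(x,4),round(y,4),'d',round(2*rad,4),'lsq',sol[:2].round(4),'d',(2*np.sqrt(sol[2]+sol[0]**2+sol[1]**2)).round(4))
    return sol[:2]
E
python3 - <<'E'
from h import *
c=cam('wrist')
g=top_of(c,'green',(333,183));b=top_of(c,'blue',(228,202))
print('proj tcp',proj(c,bot.get_obs()['ee_pos']))
go(g[0],g[1],0.022)
E
```

```text
green zmeas 0.0492 encl 0.5414 -0.2959 d 0.0327 lsq [ 0.5417 -0.296 ] d 0.0306
blue zmeas 0.0491 encl 0.4251 -0.283 d 0.045 lsq [ 0.4251 -0.2825] d 0.0431
proj tcp (np.float64(318.44665060597004), np.float64(258.7014981475107))
t 2.43 pos [ 0.5249 -0.2933  0.2201] yaw -0.2947 toolz [-7.e-04  1.e-04 -1.e+00] w 0.0854 F [-0.2  0.1 -0.1]
shift mm [ 17.   -2.3 198. ]
```

```bash
python3 - <<'E'
from h import *
for i in range(5):
    c=cam('wrist'); o=bot.get_obs(); print(o['ee_pos'].round(4),o['joint_pos'].round(4), (RT(c)[0].T@-RT(c)[1]).round(4))
    top_of(c,'green',(333,183))
E
```

```text
[ 0.5246 -0.2936  0.2203] [-5.1010e-01  2.0920e-01  2.9150e-01  1.6534e+00 -2.0000e-04  1.3562e+00] [ 0.5473 -0.2205  0.3627]
green zmeas 0.0492 encl 0.5413 -0.296 d 0.0323 lsq [ 0.5417 -0.296 ] d 0.0306
[ 0.5245 -0.2938  0.2205] [-5.1060e-01  2.0890e-01  2.9150e-01  1.6534e+00 -2.0000e-04  1.3563e+00] [ 0.547  -0.2208  0.3629]
green zmeas 0.0491 encl 0.5418 -0.2958 d 0.032 lsq [ 0.5417 -0.2959] d 0.0305
[ 0.5245 -0.2939  0.2206] [-5.1070e-01  2.0880e-01  2.9150e-01  1.6533e+00 -1.0000e-04  1.3564e+00] [ 0.5469 -0.221   0.363 ]
green zmeas 0.0493 encl 0.5413 -0.2951 d 0.0333 lsq [ 0.5416 -0.2958] d 0.0306
[ 0.5245 -0.2939  0.2206] [-5.1060e-01  2.0880e-01  2.9160e-01  1.6533e+00 -1.0000e-04  1.3566e+00] [ 0.5468 -0.2211  0.3631]
green zmeas 0.0491 encl 0.5413 -0.2957 d 0.0323 lsq [ 0.5417 -0.2958] d 0.0305
[ 0.5246 -0.2938  0.2206] [-5.1050e-01  2.0890e-01  2.9170e-01  1.6533e+00 -1.0000e-04  1.3566e+00] [ 0.5469 -0.2211  0.3632]
green zmeas 0.0493 encl 0.5417 -0.2959 d 0.0318 lsq [ 0.5417 -0.2959] d 0.0305
```

```bash
python3 -m handwheel '[4,-1,6,0,0,0,6,-1,16,0,0,0,5,0,22,0,0,0,2,0,22,0,0,0,0,0,22,0,0,0,0,0,22,0,0,0,0,0,20,0,0,0,0,0,18,0,0,0,0,0,10,0,0,0,0,0,4,0,0,0,0,0,0,0,0,0,0,0,0,0,0,0]'
python3 - <<'E'
from h import *
c=cam('wrist'); save(c,'w2.png')
top_of(c,'green',(333,220),60)
go(.5415,-.2958,.022)
E
```

```text
t: 3.68
ee_pos: [0.5425, -0.2964, 0.0591]
tool_rot: [3.107, -0.462, 0.002]
contact_force: [0.2, 0.0, -0.1]
grip_width: 0.0853
green zmeas 0.0489 encl 0.5419 -0.2951 d 0.0337 lsq [ 0.5419 -0.2954] d 0.0317
t 3.73 pos [ 0.5427 -0.2965  0.0596] yaw -0.2951 toolz [ 1.5e-03 -8.0e-04 -1.0e+00] w 0.0854 F [-0.  -0.  -0.1]
shift mm [-1.4 -0.4 37.6]
```

View pics/w2.png

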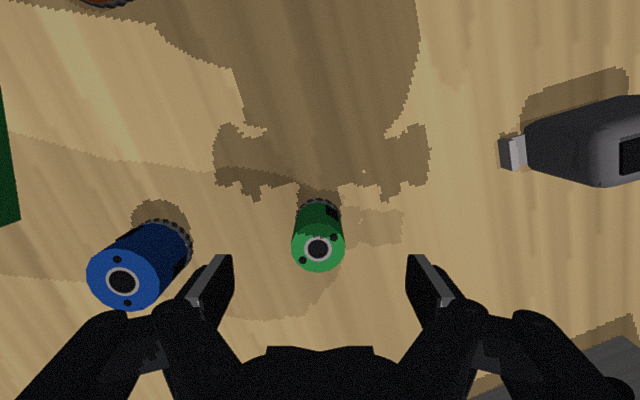

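The green saw's top at (318,249) is centred between the tips at (222/418). Blue is clear of the left finger. I descend and close.

```bash
python3 -m handwheel '[-1,0,8,0,0,0,0,0,10,0,0,0,0,0,10,0,0,0,0,0,7,0,0,0,0,0,3,0,0,0,0,0,0,0,0,0,0,0,0,0,0,0,0,0,0,0,0,0]'
python3 -m handwheel '[0,0,0,0,0,0,0,0,0,0,0,0,0,0,0,0,0,0,0,0,0,0,0,0,0,0,0,0,0,0,0,0,0,0,0,0,0,0,0,0,0,0,0,0,0,0,0,0,0,0,0,0,0,0]' 0 60
python3 -c "
from h import *
go(.5415,-.2958,.022)"
```

```text
t: 4.4
ee_pos: [0.5414, -0.296, 0.0207]
tool_rot: [3.107, -0.462, 0.001]
contact_force: [-0.5, -0.2, -0.1]
grip_width: 0.0853
t: 5.15
ee_pos: [0.5414, -0.296, 0.0207]
tool_rot: [3.107, -0.462, 0.001]
contact_force: [-0.4, 0.7, 4.5]
grip_width: 0.0294
t 5.15 pos [ 0.5414 -0.296   0.0207] yaw -0.295 toolz [ 7.e-04 -3.e-04 -1.e+00] w 0.0294 F [-0.4  0.7  4.5]
shift mm [ 0.  -0.2 -1.3]
```

```bash
python3 -m handwheel '[0,0,-4,0,0,0,0,0,-10,0,0,0,0,0,-18,0,0,0,0,0,-22,0,0,0,0,0,-22,0,0,0,0,0,-22,0,0,0,0,0,-22,0,0,0,0,0,-22,0,0,0,0,0,-16,0,0,0,0,0,-8,0,0,0,0,0,0,0,0,0,0,0,0,0,0,0]'
python3 - <<'E'
from h import *
c=cam('wrist'); save(c,'w3.png')
go(.60,.17,.19)
E
```

```text
t: 6.15
ee_pos: [0.5412, -0.2958, 0.186]
tool_rot: [-3.107, 0.462, 0.0]
contact_force: [0.0, -0.4, -1.4]
grip_width: 0.0294
t 6.2 pos [ 0.5409 -0.2957  0.1851] yaw -0.295 toolz [-1.3e-03  7.0e-04 -1.0e+00] w 0.0294 F [-0.1  0.7 -1.7]
shift mm [ -78.8 -462.8   -4.6]
```

View pics/w3.png

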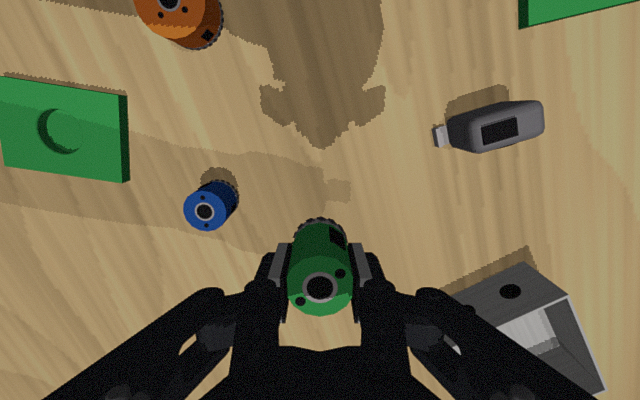

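The green saw is held upright between the pads, with its top at (319,288). I carry it to the case.

```bash
python3 -m handwheel '[-1,-6,0,0,0,0,-3,-16,0,0,0,0,-4,-25,0,0,0,0,-5,-31,0,0,0,0,-5,-31,0,0,0,0,-5,-31,0,0,0,0,-5,-31,0,0,0,0,-5,-31,0,0,0,0,-5,-31,0,0,0,0,-5,-31,0,0,0,0,-5,-31,0,0,0,0,-5,-31,0,0,0,0]'
python3 -m handwheel '[-5,-31,0,0,0,0,-5,-31,0,0,0,0,-5,-28,0,0,0,0,-4,-24,0,0,0,0,-3,-16,0,0,0,0,-1,-6,0,0,0,0,0,0,0,0,0,0,0,0,0,0,0,0,0,0,0,0,0,0]'
python3 - <<'E'
from h import *
c=cam('wrist'); save(c,'w4.png')
go(.6076,.197,.15)
E
```

```text
t: 7.2
ee_pos: [0.5844, 0.0343, 0.1857]
tool_rot: [-3.108, 0.461, 0.002]
contact_force: [0.8, -0.5, -1.0]
grip_width: 0.0293
t: 7.95
ee_pos: [0.6027, 0.1672, 0.1864]
tool_rot: [3.107, -0.463, -0.0]
contact_force: [-0.2, -0.6, -0.6]
grip_width: 0.0298
t 8.0 pos [0.6028 0.1671 0.1864] yaw -0.2964 toolz [ 1.e-04 -2.e-04 -1.e+00] w 0.0297 F [-0.1 -0.6 -1.4]
shift mm [ -4.1 -30.1  36.4]
```

View pics/w4.png

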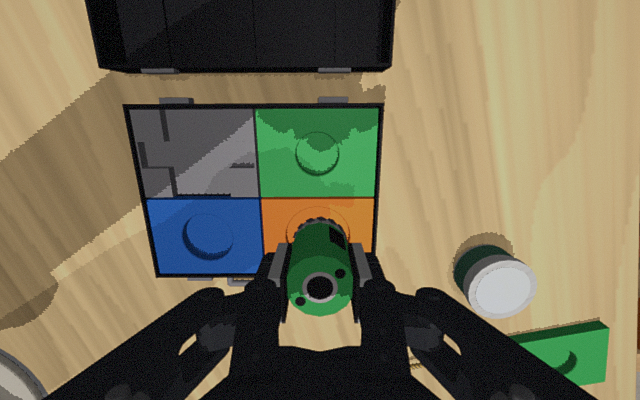

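The wrist view shows the case: green inset (318,150), blue (210,237), orange behind the held saw (318,225) and grey (195,150). I fit the rectangles on the z=0.018 plane.

```bash
cat >> h.py <<'E'
def rect(c,k,near,z=0.018):
    hsv=cv2.cvtColor(c['pixels'],cv2.COLOR_RGB2HSV); a,s,b=RNG[k]
    m=cv2.inRange(hsv,(a,s,30),(b,255,255)); n,l=cv2.connectedComponents(m)
    i=l[near[1],near[0]]; cn=cv2.findContours((l==i).astype(np.uint8),cv2.RETR_EXTERNAL,cv2.CHAIN_APPROX_NONE)[0][0].reshape(-1,2)
    P=np.array([ray(c,p[0],p[1],z)[:2] for p in cn],np.float32)
    (ce,sz,an)=cv2.minAreaRect(P*1000); print(k,np.round(ce,1),np.round(sz,1),round(an,2),'zmed',np.median(world(c)[l==i][:,2]).round(4))
E
python3 - <<'E'
from h import *
c=cam('wrist'); rect(c,'green',(280,120)); rect(c,'blue',(170,210))
t=cam('top'); rect(t,'green',(240,155)); rect(t,'blue',(262,230)); rect(t,'orange',(285,160))
# rim circle of green pocket from edges within the inset
g=cv2.Canny(c['pixels'][:,:,1],40,100); 
cv2.imwrite('pics/w4c.png',cv2.resize(c['pixels'][95:290,110:400],None,fx=2.6,fy=2.6,interpolation=cv2.INTER_CUBIC)[:,:,::-1])
E
```

```text
green [609.7 197.9] [ 93.3 125.9] 73.15 zmed 0.0179
blue [461.7 145.2] [ 97.1 127.8] 72.93 zmed 0.0176
green [526.  -13.3] [2019.8 1220.2] 89.3 zmed -0.0007
blue [526.  -13.3] [2019.8 1220.2] 89.3 zmed -0.0005
orange [581.6 104.4] [ 97.  128.1] 73.0 zmed 0.0151
```

View pics/w4c.png

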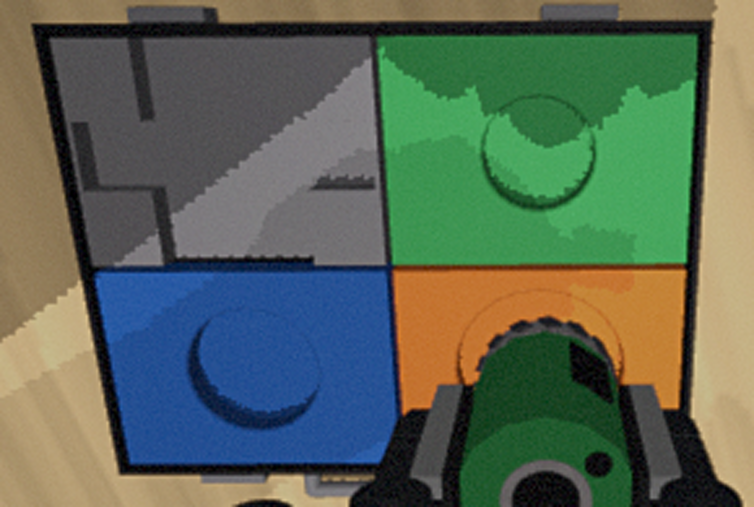

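```bash
python3 -m handwheel '[0,-6,4,0,0,0,-1,-12,12,0,0,0,-1,-10,18,0,0,0,0,-4,22,0,0,0,0,0,22,0,0,0,0,0,22,0,0,0,0,0,18,0,0,0,0,0,10,0,0,0,0,0,6,0,0,0,0,0,2,0,0,0,0,0,0,0,0,0,0,0,0,0,0,0]'
python3 - <<'E'
from h import *
c=cam('wrist'); save(c,'w5.png')
go(.610,.198,.027)
E
```

```text
t: 9.1
ee_pos: [0.6107, 0.1998, 0.0514]
tool_rot: [-3.107, 0.462, -0.002]
contact_force: [0.7, -0.0, -0.4]
grip_width: 0.0294
t 9.15 pos [0.6108 0.1997 0.0515] yaw -0.2951 toolz [ 1.8e-03  6.0e-04 -1.0e+00] w 0.0297 F [-0.6  0.8 -0.7]
shift mm [-0.3  1.9 24.5]
```

View pics/w5.png

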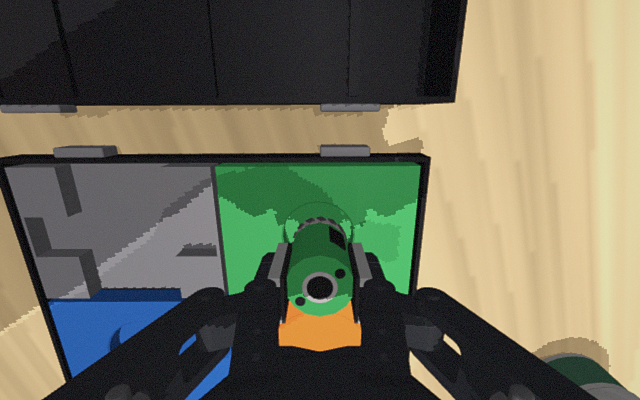

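The saw hangs over the green pocket, whose rim shows at (320,215). I trim +2 mm and lower slowly.

```bash
python3 -m handwheel '[0,1,3,0,0,0,0,1,5,0,0,0,0,0,5,0,0,0,0,0,4,0,0,0,0,0,2,0,0,0,0,0,2,0,0,0,0,0,1,0,0,0,0,0,1,0,0,0,0,0,0,0,0,0,0,0,0,0,0,0]'
python3 -c "
from h import *
go(.610,.198,.0267)"
```

```text
t: 9.98
ee_pos: [0.6096, 0.1976, 0.0274]
tool_rot: [-3.107, 0.462, -0.0]
contact_force: [-0.4, -1.1, -0.2]
grip_width: 0.0293
t 9.98 pos [0.6096 0.1976 0.0274] yaw -0.2949 toolz [ 0.  0. -1.] w 0.0293 F [-0.4 -1.1 -0.2]
shift mm [ 0.3 -0.5  0.7]
```

```bash
python3 -m handwheel '[0,0,0.5,0,0,0,0,0,0.5,0,0,0,0,0,0.5,0,0,0,0,0,0,0,0,0]'
python3 -m handwheel '[0,0,0,0,0,0,0,0,0,0,0,0,0,0,0,0,0,0,0,0,0,0,0,0,0,0,0,0,0,0,0,0,0,0,0,0]' 0.7
python3 -m handwheel '[0,0,-3,0,0,0,0,0,-8,0,0,0,0,0,-16,0,0,0,0,0,-22,0,0,0,0,0,-24,0,0,0,0,0,-24,0,0,0,0,0,-22,0,0,0,0,0,-16,0,0,0,0,0,-10,0,0,0,0,0,-5,0,0,0,0,0,0,0,0,0]'
python3 - <<'E'
from h import *
c=cam('wrist'); save(c,'w6.png')
go(.43,-.28,.18)
top_of(c,'green',(320,225),60,0.054)
E
```

```text
t: 10.32
ee_pos: [0.6098, 0.1977, 0.0268]
tool_rot: [-3.107, 0.462, -0.001]
contact_force: [-2.2, -1.0, 5.2]
grip_width: 0.0297
t: 10.82
ee_pos: [0.6096, 0.1976, 0.0257]
tool_rot: [3.107, -0.462, -0.0]
contact_force: [-0.0, 0.2, -0.4]
grip_width: 0.0597
t: 11.73
ee_pos: [0.6099, 0.1977, 0.1769]
tool_rot: [-3.107, 0.462, -0.002]
contact_force: [-0.7, 0.2, -0.4]
grip_width: 0.0596
t 11.78 pos [0.6096 0.1976 0.1756] yaw -0.295 toolz [-0. -0. -1.] w 0.0596 F [ 0.1 -0.7 -0.7]
shift mm [-33.  509.2  -4.4]
green zmeas 0.0542 encl 0.6098 0.1975 d 0.0339 lsq [0.6101 0.1977] d 0.0312
```

View pics/w6.png

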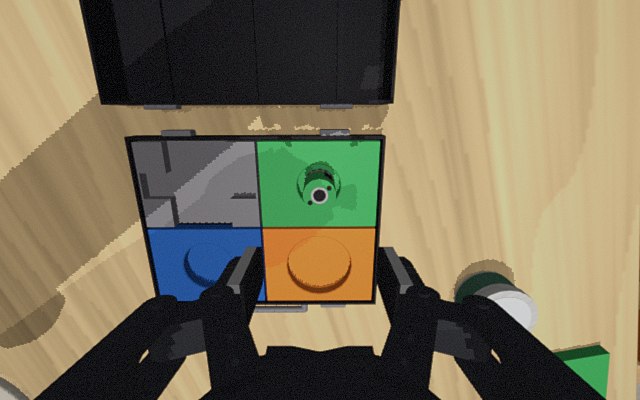

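The green saw is seated: its top measures z 0.054 at (0.610, 0.198), and it shows at (319,190). Next is the blue saw.

```bash
python3 -m handwheel '[0,8,0,0,0,0,-1,20,0,0,0,0,-2,30,0,0,0,0,-3,35,0,0,0,0,-3,36,0,0,0,0,-3,36,0,0,0,0,-3,36,0,0,0,0,-3,36,0,0,0,0,-3,36,0,0,0,0,-3,36,0,0,0,0,-3,36,0,0,0,0,-3,36,0,0,0,0]' 1
python3 -m handwheel '[-2,36,0,0,0,0,-2,36,0,0,0,0,-2,30,0,0,0,0,-1,20,0,0,0,0,0,10,0,0,0,0,0,0,0,0,0,0,0,0,0,0,0,0,0,0,0,0,0,0]'
python3 - <<'E'
from h import *
c=cam('wrist'); save(c,'w7.png')
u,v=proj(c,(.425,-.2825,.048)); print(u,v)
b=top_of(c,'blue',(u,v),60)
go(b[0],b[1],.021)
E
```

```text
t: 12.78
ee_pos: [0.4683, -0.1598, 0.1746]
tool_rot: [-3.107, 0.462, 0.002]
contact_force: [0.7, 0.5, -0.1]
grip_width: 0.0852
t: 13.45
ee_pos: [0.4251, -0.2816, 0.1754]
tool_rot: [-3.107, 0.461, 0.001]
contact_force: [0.9, -0.0, -0.0]
grip_width: 0.0854
319.2903425323844 194.08978283698494
blue zmeas 0.0492 encl 0.4242 -0.2826 d 0.044 lsq [ 0.4242 -0.2824] d 0.0425
t 13.5 pos [ 0.4253 -0.2815  0.1755] yaw -0.2938 toolz [-3.e-04  5.e-04 -1.e+00] w 0.0852 F [-0.2 -0.4 -0.2]
shift mm [ -0.8   1.2 154.5]
```

View pics/w7.png

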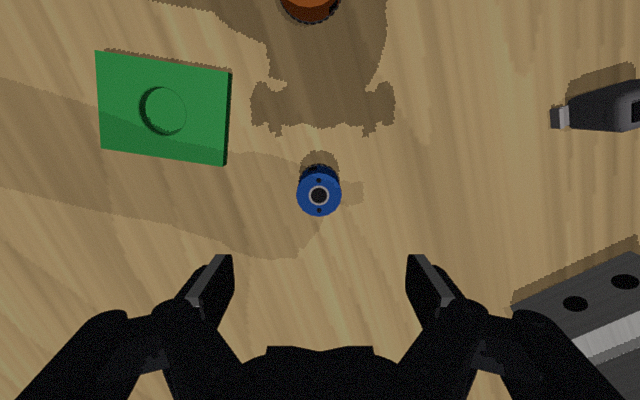

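The blue saw's top (319,195) is centred between the fingers. I descend.

```bash
python3 -m handwheel '[-1,1,5,0,0,0,0,0,12,0,0,0,0,0,20,0,0,0,0,0,24,0,0,0,0,0,24,0,0,0,0,0,22,0,0,0,0,0,18,0,0,0,0,0,14,0,0,0,0,0,10,0,0,0,0,0,5,0,0,0,0,0,0,0,0,0,0,0,0,0,0,0]'
python3 -m handwheel '[0,0,0,0,0,0,0,0,0,0,0,0,0,0,0,0,0,0,0,0,0,0,0,0,0,0,0,0,0,0,0,0,0,0,0,0,0,0,0,0,0,0,0,0,0,0,0,0]' 0 60
python3 -m handwheel '[0,0,-4,0,0,0,0,0,-10,0,0,0,0,0,-18,0,0,0,0,0,-22,0,0,0,0,0,-22,0,0,0,0,0,-22,0,0,0,0,0,-22,0,0,0,0,0,-18,0,0,0,0,0,-10,0,0,0,0,0,-6,0,0,0,0,0,0,0,0,0,0,0,0,0,0,0]'
python3 - <<'E'
from h import *
c=cam('wrist'); save(c,'w8.png')
go(.461,.1445,.18)
E
```

```text
t: 14.5
ee_pos: [0.424, -0.2831, 0.0221]
tool_rot: [3.107, -0.461, 0.0]
contact_force: [-0.5, -0.1, 0.4]
grip_width: 0.0851
t: 15.17
ee_pos: [0.4242, -0.2835, 0.0228]
tool_rot: [3.107, -0.462, 0.002]
contact_force: [-1.1, 0.1, 6.0]
grip_width: 0.0412
t: 16.17
ee_pos: [0.4236, -0.2831, 0.1751]
tool_rot: [-3.107, 0.462, 0.001]
contact_force: [0.0, -0.1, -2.3]
grip_width: 0.0409
t 16.22 pos [ 0.4235 -0.283   0.1747] yaw -0.295 toolz [-1.3e-03  9.0e-04 -1.0e+00] w 0.0415 F [ 0.8 -0.4 -1.8]
shift mm [ -88.4 -419.9   -5. ]
```

View pics/w8.png

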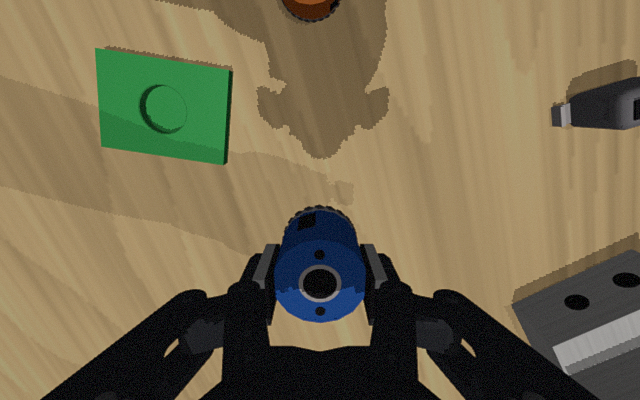

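The blue saw is held, with its top at (319,283). I carry it to its inset.

```bash
python3 -m handwheel '[-1,-6,0,0,0,0,-3,-16,0,0,0,0,-5,-25,0,0,0,0,-7,-33,0,0,0,0,-7,-33,0,0,0,0,-7,-33,0,0,0,0,-7,-33,0,0,0,0,-7,-33,0,0,0,0,-7,-33,0,0,0,0,-7,-33,0,0,0,0,-7,-33,0,0,0,0,-7,-33,0,0,0,0]'
python3 -m handwheel '[-6,-30,0,0,0,0,-5,-24,0,0,0,0,-3,-14,0,0,0,0,-2,-8,0,0,0,0,0,0,0,0,0,0,0,0,0,0,0,0,0,0,0,0,0,0,0,0,0,0,0,0]'
python3 - <<'E'
from h import *
c=cam('wrist'); save(c,'w9.png')
rect(c,'green',(375,150) if 0 else tuple(int(q) for q in proj(c,(.65,.215,.018))))
go(.461,.1445,.0285)
E
```

```text
t: 17.22
ee_pos: [0.4541, 0.0688, 0.175]
tool_rot: [3.107, -0.461, -0.001]
contact_force: [0.4, -0.6, -1.7]
grip_width: 0.0414
t: 17.88
ee_pos: [0.4617, 0.1433, 0.1758]
tool_rot: [3.107, -0.464, -0.0]
contact_force: [0.3, -0.8, -1.3]
grip_width: 0.0414
green [608.7 197.8] [ 93.5 128. ] 73.22 zmed 0.0181
t 17.93 pos [0.4617 0.1434 0.1759] yaw -0.2964 toolz [ 1.e-04 -0.e+00 -1.e+00] w 0.0416 F [-0.2 -0.4 -0.5]
shift mm [ -1.   -0.8 147.4]
```

View pics/w9.png

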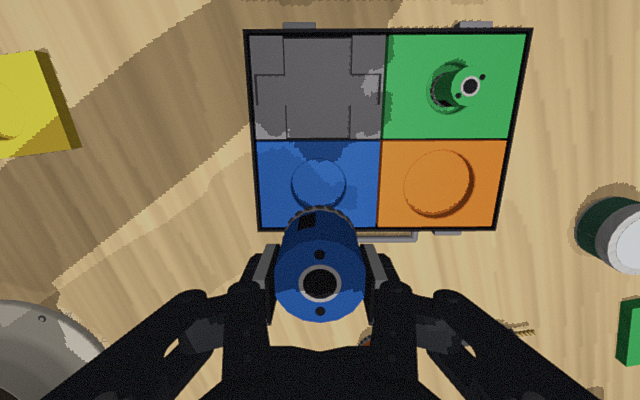

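The case, the blue pocket rim (319,185) and the seated green saw (460,85) are all in view, and the lattice agrees. I lower the blue saw.

```bash
python3 -m handwheel '[0,-1,5,0,0,0,0,0,12,0,0,0,-1,0,20,0,0,0,0,0,22,0,0,0,0,0,22,0,0,0,0,0,18,0,0,0,0,0,12,0,0,0,0,0,9,0,0,0,0,0,5,0,0,0,0,0,2,0,0,0,0,0,0,0,0,0,0,0,0,0,0,0]'
python3 -c "
from h import *
go(.461,.1445,.0285)"
```

```text
t: 18.93
ee_pos: [0.4615, 0.1456, 0.0496]
tool_rot: [-3.107, 0.462, -0.002]
contact_force: [0.3, 0.8, -1.8]
grip_width: 0.0419
t 18.93 pos [0.4615 0.1456 0.0496] yaw -0.295 toolz [ 1.1e-03  3.0e-04 -1.0e+00] w 0.0419 F [ 0.3  0.8 -1.8]
shift mm [-0.2  1.2 21.1]
```

```bash
python3 -m handwheel '[0,1,3,0,0,0,0,0,5,0,0,0,0,0,5,0,0,0,0,0,3,0,0,0,0,0,2,0,0,0,0,0,1,0,0,0,0,0,1,0,0,0,0,0,1,0,0,0,0,0,0,0,0,0,0,0,0,0,0,0]'
python3 -c "
from h import *
go(.461,.1445,.0285)"
```

```text
t: 19.77
ee_pos: [0.4607, 0.1446, 0.0287]
tool_rot: [-3.107, 0.462, -0.0]
contact_force: [-4.7, -1.1, 7.8]
grip_width: 0.0413
t 19.77 pos [0.4607 0.1446 0.0287] yaw -0.2949 toolz [ 3.e-04  2.e-04 -1.e+00] w 0.0413 F [-4.7 -1.1  7.8]
shift mm [ 0.3 -0.   0.2]
```

It touches the floor (7.8 N upward). I release, retreat and look.

```bash
python3 -m handwheel '[0,0,0,0,0,0,0,0,0,0,0,0,0,0,0,0,0,0,0,0,0,0,0,0,0,0,0,0,0,0,0,0,0,0,0,0]' 0.85
python3 -m handwheel '[0,0,-3,0,0,0,0,0,-8,0,0,0,0,0,-16,0,0,0,0,0,-22,0,0,0,0,0,-24,0,0,0,0,0,-24,0,0,0,0,0,-22,0,0,0,0,0,-16,0,0,0,0,0,-10,0,0,0,0,0,-5,0,0,0,0,0,0,0,0,0]'
python3 - <<'E'
from h import *
c=cam('wrist'); save(c,'w10.png')
b=proj(c,(.461,.1445,.054))
top_of(c,'blue',b,40,0.054)
# orange saw in top view
t=cam('top'); u,v=proj(t,(.467,-.102,.048)); top_of(t,'orange',(u,v),20)
go(.4677,-.1024,.18)
E
```

```text
t: 20.27
ee_pos: [0.4607, 0.1445, 0.0277]
tool_rot: [3.107, -0.462, -0.0]
contact_force: [-1.2, 0.2, 0.3]
grip_width: 0.0728
t: 21.18
ee_pos: [0.4611, 0.1447, 0.1787]
tool_rot: [-3.107, 0.462, -0.002]
contact_force: [-0.1, 0.6, -0.6]
grip_width: 0.0722
blue zmeas 0.0547 encl 0.4619 0.1454 d 0.0453 lsq [0.4614 0.1453] d 0.0431
orange zmeas 0.0516 encl 0.4678 -0.1049 d 0.0595 lsq [ 0.4681 -0.1045] d 0.0564
t 21.28 pos [0.4605 0.1445 0.177 ] yaw -0.2949 toolz [-9.e-04 -3.e-04 -1.e+00] w 0.0729 F [-0.2 -0.6 -1.1]
shift mm [ 78.6 234.1  -2.9]
```

View pics/w10.png

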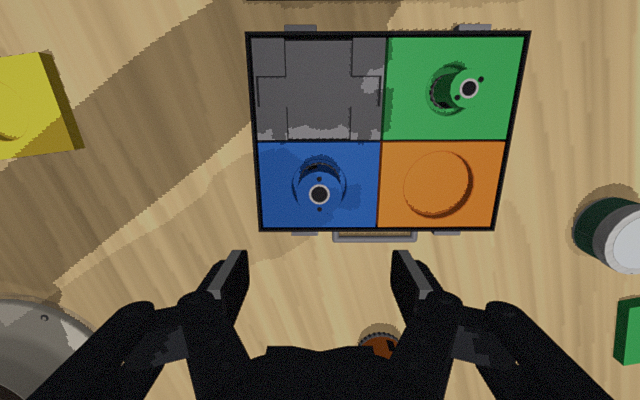

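The blue saw is seated: its top measures z 0.0547 at (0.461, 0.145), and it shows at (319,193). Next is the orange saw.

```bash
python3 -m handwheel '[2,6,0,0,0,0,6,16,0,0,0,0,8,24,0,0,0,0,10,30,0,0,0,0,10,30,0,0,0,0,10,30,0,0,0,0,10,30,0,0,0,0,9,28,0,0,0,0,8,22,0,0,0,0,4,12,0,0,0,0,2,6,0,0,0,0,0,0,0,0,0,0]' 1
python3 -m handwheel '[0,0,0,0,0,0,0,0,0,0,0,0]'
python3 - <<'E'
from h import *
c=cam('wrist'); save(c,'w11.png')
b=top_of(c,'orange',proj(c,(.468,-.1035,.048)),75)
go(b[0],b[1],.018)
E
```

```text
t: 22.28
ee_pos: [0.4678, -0.1034, 0.177]
tool_rot: [3.107, -0.465, -0.002]
contact_force: [-0.2, 0.9, 0.7]
grip_width: 0.0855
t: 22.45
ee_pos: [0.4682, -0.1016, 0.1775]
tool_rot: [-3.107, 0.461, 0.001]
contact_force: [0.6, -0.7, -0.1]
grip_width: 0.0852
orange zmeas 0.0491 encl 0.4706 -0.1027 d 0.0603 lsq [ 0.4705 -0.1028] d 0.0588
t 22.5 pos [ 0.4683 -0.1015  0.1776] yaw -0.2939 toolz [-2.e-04  2.e-04 -1.e+00] w 0.0852 F [-0.2 -0.5 -1.2]
shift mm [  2.6   0.7 159.6]
```

View pics/w11.png

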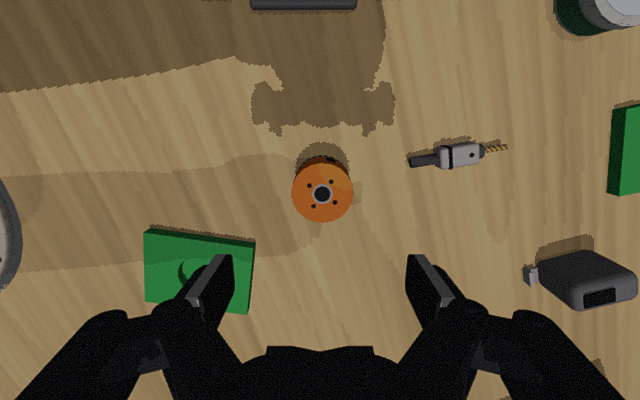

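The orange saw's top is at (322,194). The arbor body is at (460,155), with its shank tip at (408,161), clear of the right finger's path. I descend.

```bash
python3 -m handwheel '[1,1,5,0,0,0,1,0,12,0,0,0,0,0,20,0,0,0,0,0,24,0,0,0,0,0,24,0,0,0,0,0,20,0,0,0,0,0,12,0,0,0,0,0,5,0,0,0,0,0,0,0,0,0,0,0,0,0,0,0]'
python3 - <<'E'
from h import *
b=top_of(cam('wrist'),'orange',(320,240),110)
go(.4705,-.1028,.018)
E
```

```text
t: 23.33
ee_pos: [0.4703, -0.1038, 0.0564]
tool_rot: [3.107, -0.461, 0.001]
contact_force: [-0.4, -0.1, -0.0]
grip_width: 0.0855
orange zmeas 0.049 encl 0.4704 -0.1023 d 0.0612 lsq [ 0.4705 -0.1025] d 0.0595
t 23.38 pos [ 0.4706 -0.1039  0.0568] yaw -0.2949 toolz [ 1.5e-03 -4.0e-04 -1.0e+00] w 0.0853 F [0.2 0.2 1.2]
shift mm [-0.4 -1.  38.8]
```

```bash
python3 -m handwheel '[0,-1,6,0,0,0,0,0,10,0,0,0,0,0,10,0,0,0,0,0,8,0,0,0,0,0,4,0,0,0,0,0,0,0,0,0,0,0,0,0,0,0]'
python3 -m handwheel '[0,0,0,0,0,0,0,0,0,0,0,0,0,0,0,0,0,0,0,0,0,0,0,0,0,0,0,0,0,0,0,0,0,0,0,0,0,0,0,0,0,0]' 0 60
python3 -m handwheel '[0,0,-4,0,0,0,0,0,-10,0,0,0,0,0,-18,0,0,0,0,0,-22,0,0,0,0,0,-22,0,0,0,0,0,-22,0,0,0,0,0,-22,0,0,0,0,0,-18,0,0,0,0,0,-10,0,0,0,0,0,-6,0,0,0,0,0,0,0,0,0,0,0,0,0,0,0]'
python3 - <<'E'
from h import *
c=cam('wrist'); save(c,'w12.png')
go(.5825,.1075,.18)
E
```

```text
t: 23.97
ee_pos: [0.47, -0.1028, 0.0175]
tool_rot: [-3.107, 0.462, 0.001]
contact_force: [0.0, -0.5, -0.7]
grip_width: 0.0856
t: 24.55
ee_pos: [0.4708, -0.103, 0.0186]
tool_rot: [3.107, -0.462, 0.002]
contact_force: [-0.2, -1.0, 5.9]
grip_width: 0.0573
t: 25.55
ee_pos: [0.47, -0.1029, 0.1711]
tool_rot: [-3.107, 0.462, 0.001]
contact_force: [0.2, 0.4, -1.9]
grip_width: 0.0572
t 25.6 pos [ 0.4698 -0.1028  0.1707] yaw -0.295 toolz [-1.5e-03  3.0e-04 -1.0e+00] w 0.0569 F [ 0.4 -0.1 -2.5]
shift mm [  46.6 -234.    -9.4]
```

View pics/w12.png

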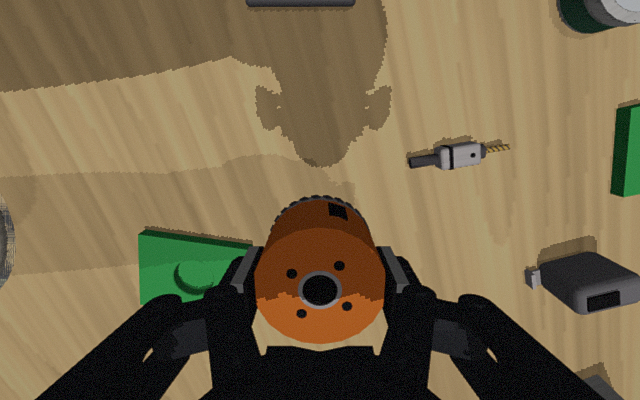

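```bash
python3 -m handwheel '[1,-6,0,0,0,0,3,-16,0,0,0,0,5,-24,0,0,0,0,6,-30,0,0,0,0,6,-30,0,0,0,0,6,-30,0,0,0,0,6,-30,0,0,0,0,5,-26,0,0,0,0,5,-22,0,0,0,0,3,-14,0,0,0,0,1,-6,0,0,0,0,0,0,0,0,0,0]'
python3 -m handwheel '[0,0,0,0,0,0,0,0,0,0,0,0]'
python3 - <<'E'
from h import *
c=cam('wrist'); save(c,'w13.png')
go(.5825,.1075,.0246)
rect(c,'green',tuple(int(q) for q in proj(c,(.65,.215,.018))))
E
```

```text
t: 26.6
ee_pos: [0.5832, 0.1082, 0.1708]
tool_rot: [3.107, -0.46, -0.002]
contact_force: [-0.3, 0.1, -1.0]
grip_width: 0.0573
t: 26.77
ee_pos: [0.5828, 0.1064, 0.1718]
tool_rot: [3.107, -0.463, -0.0]
contact_force: [0.4, -0.7, -0.9]
grip_width: 0.0569
t 26.82 pos [0.5829 0.1063 0.172 ] yaw -0.2962 toolz [ 1.e-04 -2.e-04 -1.e+00] w 0.0571 F [-0.4  0.5 -1.2]
shift mm [ -0.8  -1.1 147.4]
green [609.4 197.6] [ 93.3 126. ] 73.42 zmed 0.018
```

View pics/w13.png

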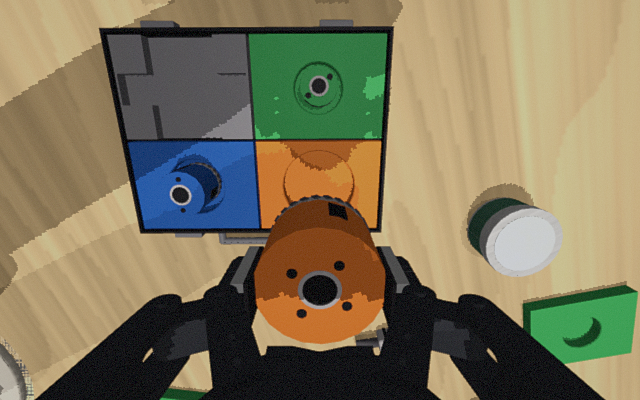

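The orange pocket is at (319,180), with the saw lined up and the tin well to the right at (512,240). I lower.

```bash
python3 -m handwheel '[-1,-1,5,0,0,0,0,0,12,0,0,0,0,0,20,0,0,0,0,0,22,0,0,0,0,0,22,0,0,0,0,0,18,0,0,0,0,0,12,0,0,0,0,0,9,0,0,0,0,0,5,0,0,0,0,0,0,0,0,0,0,0,0,0,0,0]'
python3 -c "
from h import *
go(.5825,.1075,.0246)"
```

```text
t: 27.73
ee_pos: [0.5829, 0.1086, 0.0474]
tool_rot: [-3.107, 0.462, -0.001]
contact_force: [0.1, 0.1, -0.4]
grip_width: 0.0576
t 27.73 pos [0.5829 0.1086 0.0474] yaw -0.2951 toolz [ 8.e-04  2.e-04 -1.e+00] w 0.0576 F [ 0.1  0.1 -0.4]
shift mm [-0.1  1.2 22.8]
```

```bash
python3 -m handwheel '[0,1,3,0,0,0,0,0,5,0,0,0,0,0,5,0,0,0,0,0,4,0,0,0,0,0,2,0,0,0,0,0,1,0,0,0,0,0,1,0,0,0,0,0,1,0,0,0,0,0,0,0,0,0,0,0,0,0,0,0]'
python3 -c "
from h import *
go(.5825,.1075,.0246)"
```

```text
t: 28.57
ee_pos: [0.5823, 0.1076, 0.0249]
tool_rot: [-3.107, 0.462, -0.0]
contact_force: [0.3, -0.3, -0.9]
grip_width: 0.0574
t 28.57 pos [0.5823 0.1076 0.0249] yaw -0.295 toolz [ 2.e-04  0.e+00 -1.e+00] w 0.0574 F [ 0.3 -0.3 -0.9]
shift mm [0.2 0.1 0.3]
```

```bash
python3 -m handwheel '[0,0,0.5,0,0,0,0,0,0.5,0,0,0,0,0,0.5,0,0,0,0,0,0,0,0,0]'
python3 -m handwheel '[0,0,0,0,0,0,0,0,0,0,0,0,0,0,0,0,0,0,0,0,0,0,0,0,0,0,0,0,0,0,0,0,0,0,0,0]' 1
python3 -m handwheel '[0,0,-3,0,0,0,0,0,-8,0,0,0,0,0,-16,0,0,0,0,0,-22,0,0,0,0,0,-24,0,0,0,0,0,-24,0,0,0,0,0,-22,0,0,0,0,0,-16,0,0,0,0,0,-10,0,0,0,0,0,-5,0,0,0,0,0,0,0,0,0]'
python3 - <<'E'
from h import *
c=cam('wrist'); save(c,'w14.png')
top_of(c,'orange',proj(c,(.5825,.1075,.054)),60,.054)
t=cam('top'); im=t['pixels'][130:200,310:390]; cv2.imwrite('pics/arb.png',cv2.resize(im,None,fx=8,fy=8,interpolation=cv2.INTER_CUBIC)[:,:,::-1])
go(.57,-.11,.18)
E
```

```text
t: 28.9
ee_pos: [0.5824, 0.1077, 0.0247]
tool_rot: [-3.107, 0.462, -0.002]
contact_force: [-5.3, -0.3, 9.0]
grip_width: 0.0573
t: 29.4
ee_pos: [0.5822, 0.1076, 0.0232]
tool_rot: [3.107, -0.462, -0.0]
contact_force: [0.7, -0.3, 0.5]
grip_width: 0.0853
t: 30.32
ee_pos: [0.5826, 0.1077, 0.1743]
tool_rot: [-3.107, 0.462, -0.002]
contact_force: [-0.1, 0.3, 0.2]
grip_width: 0.0854
orange zmeas 0.0548 encl 0.5832 0.1075 d 0.0608 lsq [0.5829 0.1078] d 0.059
t 30.42 pos [0.582  0.1076 0.1724] yaw -0.295 toolz [-1.1e-03 -2.0e-04 -1.0e+00] w 0.0854 F [ 0.8 -0.3 -0.8]
shift mm [ 51.7 211.7  -7.6]
```

View pics/w14.png

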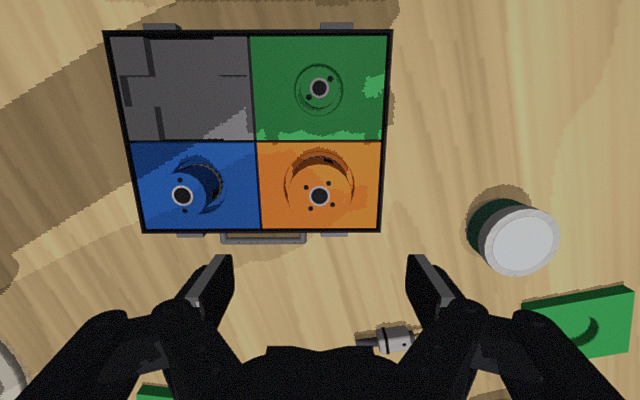

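View pics/arb.png

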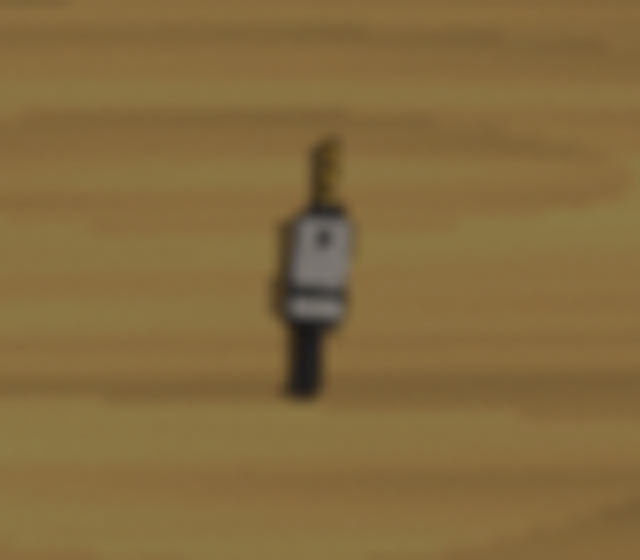

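All three saws are seated: the orange top measures z 0.0548 at (0.583, 0.108). In the top view the arbor body is at about (349.9,163.4), with the shank end at (347.8,179.4) and the drill tip at (351,147.5).

```bash
python3 - <<'E'
from h import *
t=cam('top')
b=ray(t,349.9,163.4,.022); s=ray(t,347.8,179.4,.011); d=ray(t,351,147.3,.011)
print(b,s,d,np.linalg.norm(d-s),np.arctan2(d[1]-s[1],d[0]-s[0]))
go(b[0],b[1],.18,np.arctan2(d[1]-s[1],d[0]-s[0])+np.pi/2)
E
```

```text
[ 0.61132218 -0.11523227  0.022     ] [ 0.56397443 -0.10892176  0.011     ] [ 0.66332637 -0.12020373  0.011     ] 0.09999045625520772 -0.11307123901057183
t 30.47 pos [0.5819 0.1076 0.172 ] yaw -0.295 toolz [-1.7e-03 -3.0e-04 -1.0e+00] w 0.085 F [ 0.3 -0.8 -0.8]
shift mm [ 93.  204.6  -7.9]  rz -1.7527
```

```bash
python3 -m handwheel '[4,9,0,0,0,0,9,20,0,0,0,0,12,26,0,0,0,0,13,28,0,0,0,0,13,28,0,0,0,0,13,28,0,0,0,0,12,26,0,0,0,0,9,20,0,0,0,0,6,13,0,0,0,0,2,6,0,0,0,0,0,0,0,0,0,0]' 0.7
python3 -m handwheel '[0,0,0,0,0,-0.09,0,0,0,0,0,-0.1,0,0,0,0,0,-0.1,0,0,0,0,0,-0.1,0,0,0,0,0,-0.1,0,0,0,0,0,-0.1,0,0,0,0,0,-0.1,0,0,0,0,0,-0.1,0,0,0,0,0,-0.1,0,0,0,0,0,-0.1]'
python3 -m handwheel '[0,0,0,0,0,-0.1,0,0,0,0,0,-0.1,0,0,0,0,0,-0.1,0,0,0,0,0,-0.1,0,0,0,0,0,-0.1,0,0,0,0,0,-0.1,0,0,0,0,0,-0.1,0,0,0,0,0,-0.06,0,0,0,0,0,0,0,0,0,0,0,0,0,0,0,0,0,0]'
python3 - <<'E'
from h import *
c=cam('wrist'); save(c,'w15.png')
go(.6115,-.1148,.05,1.458)
E
```

```text
t: 31.38
ee_pos: [0.6117, -0.1157, 0.1727]
tool_rot: [3.107, -0.464, -0.002]
contact_force: [-0.2, -0.3, 0.0]
grip_width: 0.0598
t: 32.22
ee_pos: [0.6118, -0.113, 0.1732]
tool_rot: [-2.95, -1.08, 0.0]
contact_force: [0.3, -0.4, -0.6]
grip_width: 0.0598
t: 33.13
ee_pos: [0.6119, -0.1138, 0.1733]
tool_rot: [-2.348, -2.088, -0.0]
contact_force: [0.1, 0.3, 0.3]
grip_width: 0.0602
t 33.18 pos [ 0.6119 -0.114   0.1733] yaw 1.4539 toolz [ 0.e+00  1.e-04 -1.e+00] w 0.0597 F [-0.2 -1.1  0.5]
shift mm [ -0.8  -0.3 123.3]  rz -0.0041
```

View pics/w15.png

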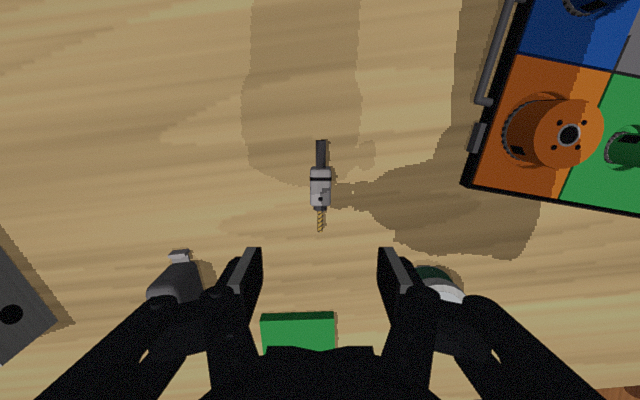

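The arbor is aligned with the view column, with shank end (321,140), body (320,187) and drill tip (320,232). I check it numerically.

```bash
python3 - <<'E'
from h import *
c=cam('wrist')
s,b,d=ray(c,321,140,.011),ray(c,320,187,.022),ray(c,320,233,.011); print(s.round(4),b.round(4),d.round(4),np.linalg.norm(s-d),np.arctan2(d[1]-s[1],d[0]-s[0]))
im=c['pixels'][130:245,270:370]; cv2.imwrite('pics/arb2.png',cv2.resize(im,None,fx=5,fy=5)[:,:,::-1])
go(.6115,-.1148,.006,1.458)
E
```

```text
[ 0.5664 -0.1073  0.011 ] [ 0.6124 -0.1138  0.022 ] [ 0.6682 -0.1203  0.011 ] 0.10263275748223775 -0.1274913648768837
t 33.23 pos [ 0.6119 -0.1142  0.1733] yaw 1.454 toolz [-0.e+00  1.e-04 -1.e+00] w 0.0597 F [-0.4 -0.4 -0. ]
shift mm [ -0.7  -0.3 167.3]  rz -0.0040
```

View pics/arb2.png

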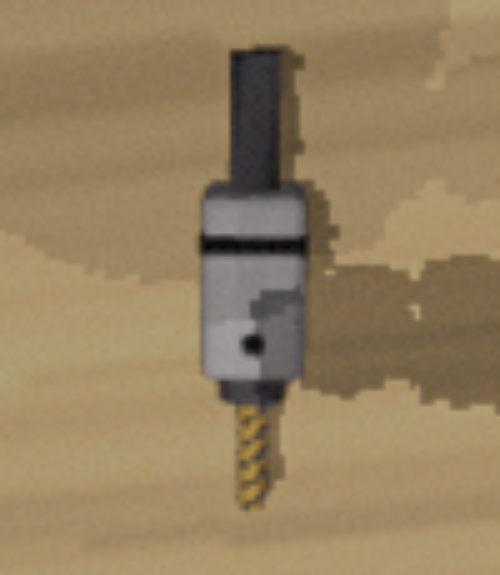

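The body spans rows 167–206 at column 321, which agrees with (0.6115, -0.114). I descend.

```bash
python3 -m handwheel '[0,0,5,0,0,0,0,0,12,0,0,0,0,0,20,0,0,0,0,0,24,0,0,0,0,0,24,0,0,0,0,0,24,0,0,0,0,0,20,0,0,0,0,0,14,0,0,0,0,0,8,0,0,0,0,0,4,0,0,0,0,0,0,0,0,0,0,0,0,0,0,0]'
python3 - <<'E'
from h import *
c=cam('wrist'); save(c,'w16.png'); go(.6115,-.1145,.006,1.455)
E
```

```text
t: 34.23
ee_pos: [0.6122, -0.1147, 0.0188]
tool_rot: [2.346, 2.089, 0.001]
contact_force: [-0.5, 0.4, -0.2]
grip_width: 0.0597
t 34.28 pos [ 0.6125 -0.1147  0.0193] yaw 1.4549 toolz [ 1.4e-03 -2.0e-04 -1.0e+00] w 0.0599 F [ 0.  -0.2  0.2]
shift mm [ 0.1 -1.  13.3]  rz -0.0001
```

View pics/w16.png

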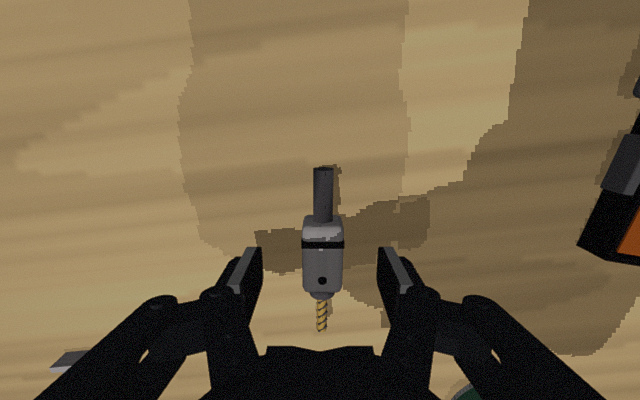

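The body (322,257) lies between the tips (255/385, 265). I go down 12 mm more and close.

```bash
python3 -m handwheel '[0,-1,5,0,0,0,0,0,5,0,0,0,0,0,2,0,0,0,0,0,1,0,0,0,0,0,0,0,0,0,0,0,0,0,0,0]'
python3 -m handwheel '[0,0,0,0,0,0,0,0,0,0,0,0,0,0,0,0,0,0,0,0,0,0,0,0,0,0,0,0,0,0,0,0,0,0,0,0,0,0,0,0,0,0]' 0 60
python3 -m handwheel '[0,0,-4,0,0,0,0,0,-10,0,0,0,0,0,-18,0,0,0,0,0,-22,0,0,0,0,0,-22,0,0,0,0,0,-22,0,0,0,0,0,-22,0,0,0,0,0,-18,0,0,0,0,0,-10,0,0,0,0,0,-6,0,0,0,0,0,0,0,0,0,0,0,0,0,0,0]'
python3 - <<'E'
from h import *
c=cam('wrist'); save(c,'w17.png'); go(.4885,.235,.18,np.pi/2-.295)
E
```

```text
t: 34.78
ee_pos: [0.611, -0.1145, 0.0053]
tool_rot: [2.346, 2.089, 0.0]
contact_force: [0.3, 0.5, -0.1]
grip_width: 0.0599
t: 35.37
ee_pos: [0.6112, -0.1146, 0.0057]
tool_rot: [2.346, 2.089, 0.001]
contact_force: [-1.5, -0.2, 3.4]
grip_width: 0.0205
t: 36.37
ee_pos: [0.6107, -0.1144, 0.1585]
tool_rot: [-2.346, -2.089, 0.001]
contact_force: [0.9, 0.1, -2.1]
grip_width: 0.0201
t 36.42 pos [ 0.6105 -0.1144  0.158 ] yaw 1.455 toolz [-1.8e-03  4.0e-04 -1.0e+00] w 0.0204 F [ 0.6  0.4 -1.3]
shift mm [ 333.  -161.6  -21.7]  rz 0.1792
```

View pics/w17.png

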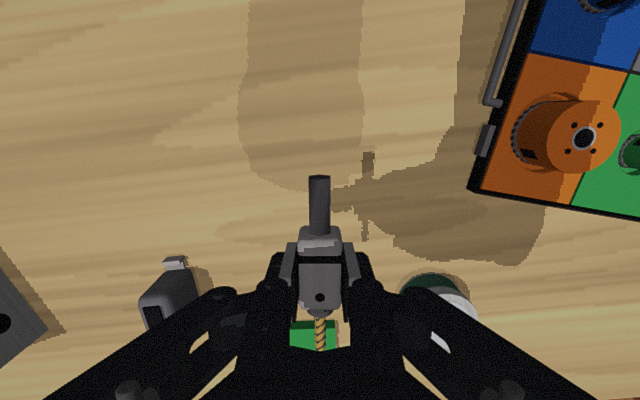

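The arbor is held level at (320,270). I turn 0.18 rad and carry it to the grey inset.

```bash
python3 -m handwheel '[0,0,0,0,0,0.06,0,0,0,0,0,0.06,0,0,0,0,0,0.059]'
python3 -m handwheel '[5,-4,-1,0,0,0,12,-9,-2,0,0,0,20,-14,-2,0,0,0,25,-18,-2,0,0,0,28,-20,-2,0,0,0,28,-20,-2,0,0,0,28,-20,-2,0,0,0,28,-20,-2,0,0,0,28,-20,-1,0,0,0,28,-20,-1,0,0,0,26,-19,-1,0,0,0,20,-15,-1,0,0,0]'
python3 -m handwheel '[13,-11,0,0,0,0,7,-5,0,0,0,0,2,-3,0,0,0,0,0,0,0,0,0,0,0,0,0,0,0,0,0,0,0,0,0,0,0,0,0,0,0,0]'
python3 - <<'E'
from h import *
c=cam('wrist'); save(c,'w18.png'); go(.4885,.235,.04,np.pi/2-.295)
E
```

```text
t: 36.67
ee_pos: [0.6104, -0.1144, 0.1577]
tool_rot: [-2.525, -1.866, 0.003]
contact_force: [0.9, 0.2, -1.4]
grip_width: 0.0207
t: 37.67
ee_pos: [0.4986, 0.2102, 0.1782]
tool_rot: [-2.52, -1.876, 0.0]
contact_force: [0.1, -0.7, -1.1]
grip_width: 0.0206
t: 38.25
ee_pos: [0.4893, 0.2332, 0.1782]
tool_rot: [2.525, 1.87, -0.0]
contact_force: [0.4, -0.2, -1.2]
grip_width: 0.0204
t 38.3 pos [0.4893 0.2332 0.1783] yaw 1.2748 toolz [-1.e-04 -1.e-04 -1.e+00] w 0.0204 F [ 0.5  0.6 -0.3]
shift mm [  1.5  -1.3 138.3]  rz -0.0010
```

View pics/w18.png

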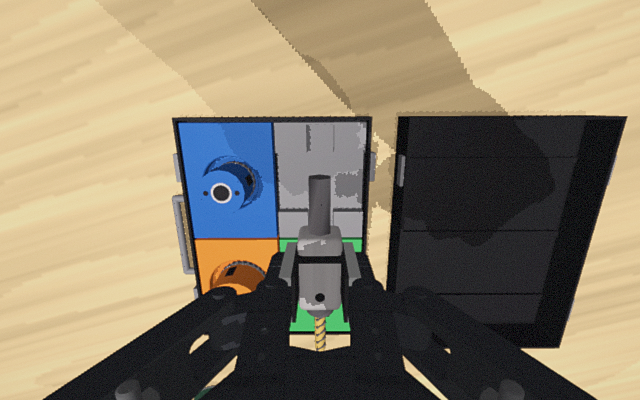

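The channel (edges at columns 306/334, row 138) lines up with the arbor (320). I descend.

```bash
python3 -m handwheel '[1,-1,5,0,0,0,0,0,12,0,0,0,0,0,20,0,0,0,0,0,22,0,0,0,0,0,22,0,0,0,0,0,20,0,0,0,0,0,16,0,0,0,0,0,12,0,0,0,0,0,6,0,0,0,0,0,2,0,0,0,0,0,0,0,0,0,0,0,0,0,0,0]'
python3 - <<'E'
from h import *
c=cam('wrist'); save(c,'w19.png'); go(.4885,.235,.0118,np.pi/2-.295)
E
```

```text
t: 39.3
ee_pos: [0.4887, 0.2355, 0.0421]
tool_rot: [2.523, 1.871, 0.002]
contact_force: [-0.3, -0.1, -0.6]
grip_width: 0.0203
t 39.35 pos [0.4888 0.2355 0.0423] yaw 1.276 toolz [ 1.4e-03  7.0e-04 -1.0e+00] w 0.0205 F [ 0.7 -0.  -0.7]
shift mm [-0.6 -0.2 30.5]  rz 0.0002
```

View pics/w19.png

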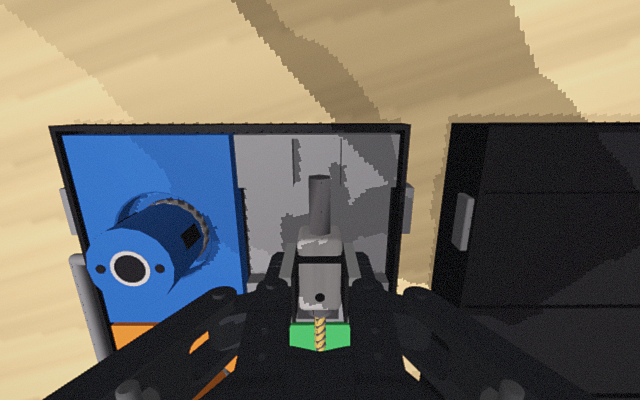

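The channel edges at (294,160) and (342,160) centre on 318, the arbor is at 320, and the fingers are clear of the blue saw. I lower slowly.

```bash
python3 -m handwheel '[0,0,4,0,0,0,0,0,7,0,0,0,0,0,7,0,0,0,0,0,5,0,0,0,0,0,3,0,0,0,0,0,2,0,0,0,0,0,1,0,0,0,0,0,1,0,0,0,0,0,0,0,0,0,0,0,0,0,0,0]'
python3 -c "
from h import *
go(.4885,.235,.0118)"
```

```text
t: 40.18
ee_pos: [0.4884, 0.2353, 0.0117]
tool_rot: [2.524, 1.871, 0.001]
contact_force: [-1.3, -0.7, 1.1]
grip_width: 0.0205
t 40.18 pos [0.4884 0.2353 0.0117] yaw 1.276 toolz [ 4.e-04  2.e-04 -1.e+00] w 0.0205 F [-1.3 -0.7  1.1]
shift mm [-0.3  0.2 -0.1]
```

```bash
python3 -m handwheel '[0,0,0.5,0,0,0,0,0,0.3,0,0,0,0,0,0,0,0,0]'
python3 -m handwheel '[0,0,0,0,0,0,0,0,0,0,0,0,0,0,0,0,0,0,0,0,0,0,0,0,0,0,0,0,0,0,0,0,0,0,0,0]' 0.5
python3 -m handwheel '[0,0,-3,0,0,0,0,0,-8,0,0,0,0,0,-16,0,0,0,0,0,-22,0,0,0,0,0,-24,0,0,0,0,0,-24,0,0,0,0,0,-24,0,0,0,0,0,-22,0,0,0,0,0,-16,0,0,0,0,0,-10,0,0,0,0,0,-5,0,0,0,0,0,0,0,0,0]'
python3 - <<'E'
from h import *
c=cam('wrist'); save(c,'w20.png'); go()
E
```

```text
t: 40.43
ee_pos: [0.4884, 0.2353, 0.0117]
tool_rot: [2.524, 1.871, 0.001]
contact_force: [-4.1, -1.8, 9.2]
grip_width: 0.0206
t: 40.93
ee_pos: [0.4883, 0.2352, 0.0104]
tool_rot: [-2.524, -1.871, 0.0]
contact_force: [0.0, 1.0, 0.0]
grip_width: 0.0428
t: 41.93
ee_pos: [0.4886, 0.2354, 0.1855]
tool_rot: [2.523, 1.871, 0.002]
contact_force: [0.3, -0.1, -0.6]
grip_width: 0.0428
t 41.98 pos [0.4883 0.2353 0.1843] yaw 1.276 toolz [-0. -0. -1.] w 0.0426 F [ 0.1  0.2 -0.1]
shift mm [0. 0. 0.]
```

View pics/w20.png

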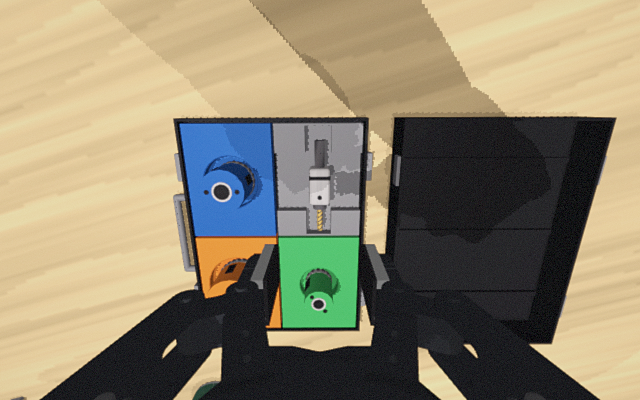

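The arbor lies in the channel, with its body at (320,187) and drill tip at (320,230). The green and blue saws are upright. Last I check the numbers.

```bash
python3 - <<'E'
from h import *
c=cam('wrist'); b=ray(c,320,187,.028)
cen=np.array([.4885,.235]); d=b[:2]-cen; y=-.295
print('arbor off along/across mm',(1000*np.array([d@[np.cos(y),np.sin(y)],d@[-np.sin(y),np.cos(y)]])).round(1),'body z',np.median(world(c)[180:192,315:325,2]).round(4))
s,e=ray(c,320,139,.017),ray(c,320,231,.017); print('len',np.linalg.norm(s-e).round(4),'yaw',np.arctan2(e[1]-s[1],e[0]-s[0]).round(3))
t=cam('top'); save(t,'top9.png')
for k,p in dict(green=(.61,.198),blue=(.461,.1445),orange=(.5825,.1075)).items():
    W=world(t); m=np.hypot(W[...,0]-p[0],W[...,1]-p[1])<.012; print(k,np.percentile(W[m][:,2],[50,90]).round(4))
E
```

```text
arbor off along/across mm [1.5 0.6] body z 0.0281
len 0.1029 yaw -0.295
green [0.0534 0.0573]
blue [0.0539 0.0575]
orange [0.0545 0.0582]
```

View pics/top9.png

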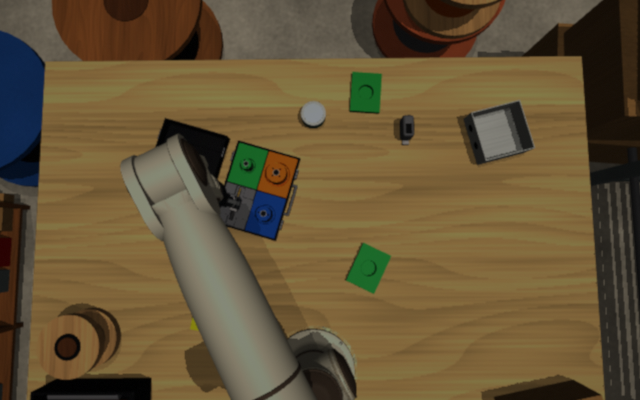

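The final top view shows all four items in the case. The tin (313,114) and the tape (407,129) are at their starting pixels, and the arm is clear. I hand the job in.

```bash
python3 -c "
from station import bot
print(bot.close_job())"
```

```text
the job is handed in; nothing more can be done
None
```

The kit is put away and the job is handed in, at about 42 s of the 112 s allowed; the system gave no verdict. I set the green, blue and orange saws on their pocket floors, and laid the arbor in the grey channel with its drill end towards +x. Contact with the floor was felt before each release.

**Saws:** Wrist-camera checks after each release put the saw tops at z 0.054–0.055 m, against 0.054 m expected. All three were within about 1 mm of their pocket centres.

**Arbor:** It is about 1.5 mm along and 0.6 mm across from the middle. Its yaw matches the channel, and the body top is at 0.028 m, as expected. Its end-to-end length read 103 mm instead of 100 mm, which I put down to hand-read pixels.

**Bystanders:** The tin and the tape measure are at the same pixels in the last top view as at the start.

**Disagreement:** The top camera's depth reads about 2–3 mm high, as seen on items of known height, so I relied on the wrist camera for heights.

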